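# Close up the gauging bench: two drawers and the gauge case

### The job

The shift at the gauging bench is over: close it up against dust. With your fingertips push both drawers of the small parts box fully shut, and push the open lid of the black gauge case over so that it lies fully closed. Pick nothing up, do not shove the box or the case out of place, and leave the bottle, the ring gauge and the plug gauge undisturbed.

Things in the scene. Friction and masses are not known exactly. Their poses are not given: they have to be found in the camera images.
- drawer_box: Parts box: grey shell, two teal drawers one above the other, loose, about 1.2 kg; slides if shoved hard. Origin at the centre of its underside, z up; the drawers open towards its own -x. Shell: x -68 to +82 mm, y -85 to +85, z 0 to 120; open drawers are open-topped trays that stand out of it. Nuts in the drawers are fixed.
- drawer_box_drawer_1 (a joint): Lower drawer: how far it is open in m, 0 = fully shut, 0.1 = out at its stop; slides with about 0.4 N friction and stays where it is left. Front panel 162 mm wide, 3 mm thick, z 4 to 57 mm; a pull lip 60 mm wide stands 12 mm proud of the front at z 35 to 40 mm.
- drawer_box_drawer_2 (a joint): Upper drawer: same as the lower one; front panel z 62 to 116 mm, pull lip at z 94 to 99 mm.
- lower_front (a point): Middle of the width of the lower drawer's front panel, on its outer face, above the lip at z 48.5 mm; moves with the drawer. With the drawer shut it lies at x = -70 mm of the box. Axes as drawer_box.
- upper_front (a point): Same point of the upper drawer's front panel, above the lip at z 106.5 mm; moves with the drawer. Axes as drawer_box.
- gauge_case: Flat black pin gauge case, 112 (x) x 200 (y) x 40 mm closed, standing loose on the worktop, about 0.8 kg; origin at the centre of its underside, z up, front to its own -x. The tray is 26 mm high, the lid is hinged along the rear edge at x = +56 mm, z = 27 mm.
- gauge_case_lid (a joint): Lid of the gauge case: opening angle in rad, 0 = closed, 1.88 = leaning back at its stop. The hinge is nearly free: pushed forward past about 1.4 rad the lid falls shut by its weight; above that it leans back open. The fall is damped and takes about 2 s.
- lid_edge (a point): Middle of the free edge of the lid, on its outer face (the top when closed, the rear when it stands open), 110 mm from the hinge; moves with the lid. With the lid fully open it stands 128 mm above the worktop and 46 mm behind the hinge.
- oil_bottle: Bystander: small white plastic oil bottle with a pointed red cap, 54 mm across, 140 mm tall, loose; origin at the centre of its underside.
- ring_gauge: Bystander: plain steel ring gauge, 45 mm across, 14 mm high, loose; origin at the centre of its underside.
- plug_gauge: Bystander: thread plug gauge lying down, 19 x 98 x 16 mm, long along its own y, loose; origin at the centre of its underside.

How it is judged:
By the outcome, as a careful person would: the job done as asked, in the order asked, and still so for the second after the job is handed in, with the robot touching nothing.
It also fails if it takes over 72 s, if anything falls off the work surface, if the arm or the gripper's body presses on something with over 40 N, if the wrist force passes 120 N, or if a joint passes its speed limit or range.

### The arm

A 6-joint arm with a two-finger parallel gripper is mounted at the origin on the work surface; the furniture and walls round the work are solid. World frame = base frame: x ahead of the robot, y to its left, z up, the work surface at z = 0. Lengths are in mm, angles in rad, forces in N, time in s.
With the tool pointing down it reaches from about 350 to 975 mm from the base axis. Payload 7.1 kg.
Tool frame: the origin (TCP) lies midway between the tips of the shut fingers; the grasp point (between the pads) lies 19 mm behind it; z points along the fingers, y is the line along which they close (so a half turn about z gives the same grasp; the last joint's range is limited). The gripper opens to 88 mm and grips with 3 to 60 N. Pads are 20 mm wide; open, the fingers measure 115 mm over their backs; the gripper's body (75 mm by 178 mm) begins 61 mm behind the grasp point.
Start: joints at [0.669, 0.423, 1.63, -0, 1.089, -0.019], TCP at [482.794, 396.881, 222.675] pointing down, gripper open.
Joint ranges: [-3, 3], [-0.9, 2.11], [0.09, 2.58], [-1.31, 4.45], [0.11, 2.69], [-2.54, 2.54]. Speed limits (rad/s): [2.39, 2.39, 3.01, 3.14, 3.14, 3.14].

### API

Orientations are given as a rotation vector (axis times angle).
In Python, from workcell import ctrl gives the robot as it stands. The module is installed in compiled form; this text tells all that it offers.
- The arm moves only by the tool servo_tool, never from a script. Its argument "increments" is a list of rows, each a list of 7 numbers: the shift along the world's x, y, z in cm, then the turn, a rotation vector about the world's x, y, z in degrees, then the opening, from -1 (shut) to 1 (fully open). A call has 1 to 20 rows; each row is the pose to reach, as a shift and turn from the pose commanded when the call began; what a row does not reach only later rows make up. A row lasts 1/12 s, in which the tool goes at most 41.7 mm and 7.16 degrees, less where a joint would pass 70% of its speed; a pose out of reach is approached as far as the arm can. A call with a gripper value outside its range is refused whole. The fingers move at their own pace and stop on an object; the grip force is fixed at half the most. Time passes only in rows, so rows that repeat a pose let the fingers close. It gives the time, the measured TCP pose, the force, the opening and the grip force at its end, in the units of the state.
- ctrl.get_obs(): the state, without advancing time (a new reading comes with each control period).
- ctrl.get_image(name): name is "scene" or "side" or "wrist"; returns a dict with "image" (384x512x3 uint8, red, green, blue), "fx", "fy", "cx", "cy" (pixels), "extrinsics" (4x4, takes a point from camera to world coordinates); the wrist camera has in their place "tool_from_camera" (4x4, takes a point from camera to tool coordinates, whose origin is the TCP and whose axes are the flange's). Camera axes: x right, y up, looking along -z (the intrinsics and any distortion apply to the point x, -y, -z); pixel columns grow to the right and rows downward; lengths in mm; the calibration is good to about 2 mm. A picture is of the moment at which its call begins: read the wrist's pose just before it. There is no depth.
- ctrl.close_job(): hands the job in; it is judged then, once.
The state is a dict: "t": time; "qpos": joint angles; "qvel": joint speeds; "joint_torque": joint torques, N m; "ee_pos": TCP position; "orientation": TCP orientation; "ft_force": force on the tool from outside, world axes, zero at the start; "moment": the same for the moment, N m; "width": finger opening in mm; "grasp_force": force on a finger pad.
Only numpy, scipy, OpenCV 4.12 (cv2) and the standard library are available. Lean on these libraries where they do the work, as an engineer would, in place of code of your own. Each camera call takes 0.05 s, during which the arm holds its last target. There are 200 camera calls.

## Working session

There is one attempt and no reset: what is moved stays moved. The work goes in short steps, Python scripts to look and compute and a tool call to move; the robot and the scene stay as the last step left them, time stands still between calls to the robot, and variables do not carry over. Pictures are saved under pics/ and viewed, at most 10 in all, crops included, and the job is handed in when it is done.

Besides the shell and the picture viewer there is one more tool, called after "Request:" by a JSON object that holds its "name" and its "arguments". servo_tool: Moves the arm, as the interface text tells. Its arguments: {"type":"object","properties":{"increments":{"type":"array","items":{"type":"array","items":{"type":"number"}}}},"required":["increments"]}

```bash
mkdir -p pics; cat > h.py <<'E'
import numpy as np, cv2, pickle
from workcell import ctrl
def grab(name,tag):
    o=ctrl.get_obs(); d=ctrl.get_image(name); cv2.imwrite(f'pics/{tag}.png',cv2.cvtColor(d['image'],cv2.COLOR_RGB2BGR))
    d['obs']=o; pickle.dump(d,open(f'pics/{tag}.pkl','wb')); return d
def ray(d,u,v):
    E=np.array(d['extrinsics']); c=np.array([(u-d['cx'])/d['fx'],-(v-d['cy'])/d['fy'],-1.])
    return E[:3,3],E[:3,:3]@c
def onz(d,u,v,z):
    o,r=ray(d,u,v); return o+r*(z-o[2])/r[2]
def tri(d1,p1,d2,p2):
    o1,r1=ray(d1,*p1);o2,r2=ray(d2,*p2)
    s=np.linalg.lstsq(np.c_[r1,-r2],o2-o1,rcond=None)[0]
    a,b=o1+r1*s[0],o2+r2*s[1]; return (a+b)/2,np.linalg.norm(a-b)
E
python3 - <<'E'
from h import *
a=grab('scene','s0');b=grab('side','d0');grab('wrist','w0')
print(a.keys(),np.round(a['extrinsics'],2),np.round(b['extrinsics'],2),a['fx'],a['cx'])
cv2.imwrite('pics/sd.png',cv2.resize(np.vstack([cv2.imread('pics/s0.png'),cv2.imread('pics/d0.png')]),None,fx=.78,fy=.78))
E
```

```text
dict_keys(['image', 'fx', 'fy', 'cx', 'cy', 'extrinsics', 'obs']) [[ 8.6000e-01 -4.0000e-01  3.0000e-01  7.6137e+02]
 [ 5.0000e-01  6.8000e-01 -5.3000e-01 -4.6573e+02]
 [ 1.0000e-02  6.1000e-01  7.9000e-01  7.6094e+02]
 [ 0.0000e+00  0.0000e+00  0.0000e+00  1.0000e+00]] [[ 9.3000e-01  2.9000e-01 -2.5000e-01  2.7594e+02]
 [-3.8000e-01  7.0000e-01 -6.1000e-01 -5.7812e+02]
 [-0.0000e+00  6.6000e-01  7.5000e-01  7.8835e+02]
 [ 0.0000e+00  0.0000e+00  0.0000e+00  1.0000e+00]] 362.96845085152853 254.67557523142506
```

View pics/s0.png

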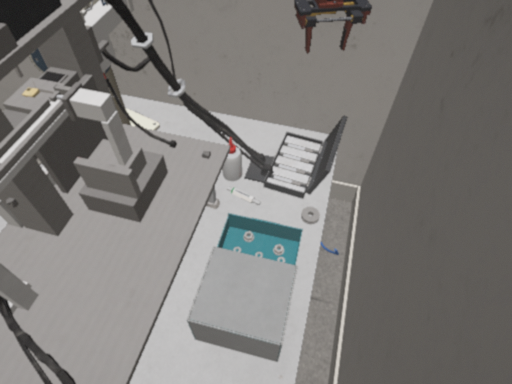

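View pics/d0.png

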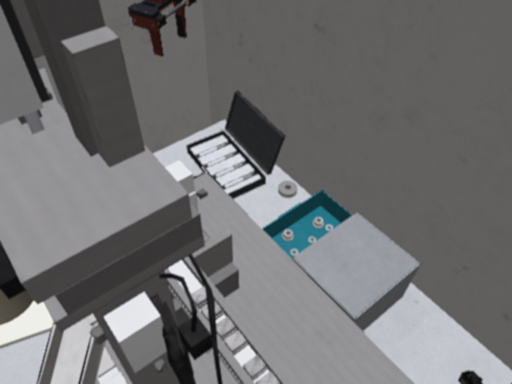

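Scene: the case is at about (295,165), with its lid leaning right/back along (325,160). The bottle is at (232,160), the plug at (243,195) and the ring at (310,215). The box top is at (245,295), with open drawers at (260,240) facing up in the image. Side view shows the same: case (228,160), ring (288,188), drawers (310,220), box (360,265).

```bash
python3 - <<'E'
import cv2,numpy as np
a=cv2.imread('pics/s0.png')[115:365,170:370];b=cv2.imread('pics/d0.png')[85:335,180:430]
c=np.hstack([cv2.resize(a,None,fx=2.4,fy=2.4,interpolation=2)[:, :400],])
cv2.imwrite('pics/c1.png',cv2.resize(a,None,fx=2.4,fy=2.4,interpolation=2))
cv2.imwrite('pics/c2.png',cv2.resize(b,None,fx=2.4,fy=2.4,interpolation=2))
E
```

```text
(no output)
```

View pics/c1.png

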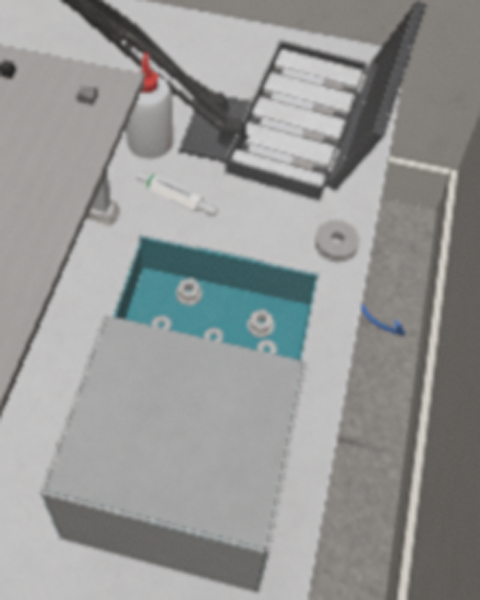

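View pics/c2.png

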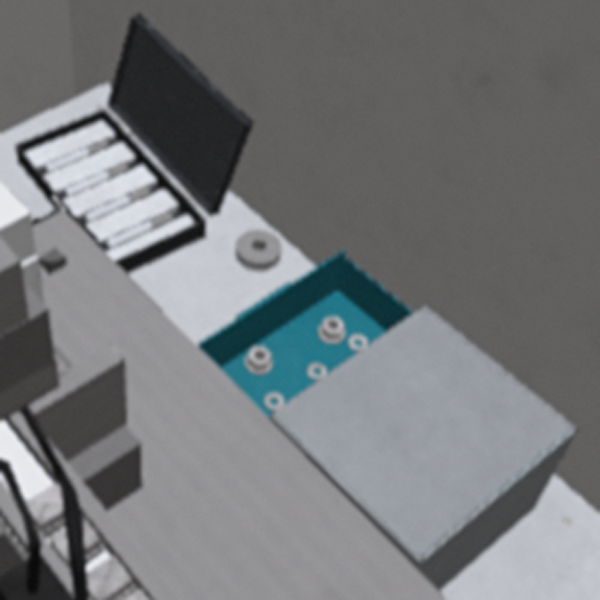

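View pics/w0.png

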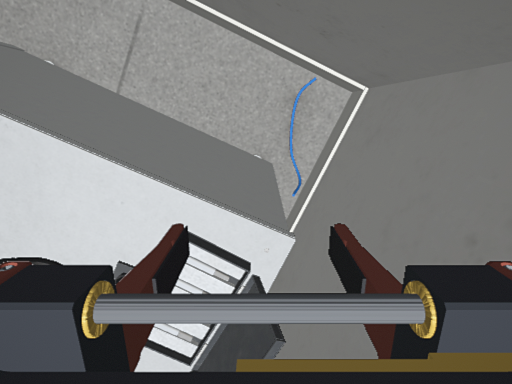

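c1 crop: box top corners at about (108,318), (303,365), (268,548), (45,495). The drawer front top edge runs (142,238)-(316,275), the plug is at (178,193) and the ring at (337,238). The lid free edge runs from (420,5) to the near end and the hinge near end is at (333,187).
c2 crop: box top corners (272,415), (428,308), (575,430), (428,560). Drawer front top edge is (203,345)-(343,255), lid top edge (138,15)-(250,122), ring (258,245).
The wrist view shows the case under the gripper, off towards the bottom.

```bash
python3 - <<'E'
from h import *
S=pickle.load(open('pics/s0.pkl','rb'));D=pickle.load(open('pics/d0.pkl','rb'))
s=lambda x,y:(170+x/2.4,115+y/2.4)
d=lambda x,y:(180+x/2.4,85+y/2.4)
P={'boxFL':((108,318),(272,415)),'boxFR':((303,365),(428,308)),'boxRR':((268,548),(575,430)),'boxRL':((45,495),(428,560)),
'drL':((142,238),(203,345)),'drR':((316,275),(343,255)),'lidfar':((420,5),(138,15)),'ring':((337,226),(258,233)),
'lidhingeN':((333,187),(215,212)),'trayNF':((228,172),(125,265)),'trayNR':((320,195),(205,230)),'trayFF':((280,43),(18,150))}
for k,(a,b) in P.items():
    p,e=tri(S,s(*a),D,d(*b)); print(k,p.round(1),round(e,1))
for k,a,z in [('plugA',(140,178),8),('plugB',(215,210),8),('bottlebase',(152,150),0),('bottleTip',(145,58),140),('tableedge',(390,160),0),('tableedge2',(310,600),0),('deskedge',(140,75),0),('deskedge2',(0,410),0),('post',(103,215),0)]:
    print(k,onz(S,*s(*a),z).round(1))
def proj(d,p):
    E=np.array(d['extrinsics']);q=E[:3,:3].T@(np.array(p)-E[:3,3]);return d['cx']+d['fx']*q[0]/-q[2],d['cy']-d['fy']*q[1]/-q[2]
print(proj(S,[482.8,396.9,222.7]))
# desk height: edge seen? 
print({k:np.round(v,3) for k,v in S['obs'].items()})
E
```

```text
boxFL [ 524.3 -201.1  115.1] 2.3
boxFR [ 683.6 -160.1  121.1] 2.9
boxRR [ 723.7 -297.4  117.9] 5.3
boxRL [ 567.6 -346.4  120.3] 3.7
drL [ 504.5 -118.5  111.3] 3.7
drR [654.8 -74.  109.7] 5.2
lidfar [607.8 278.1 132.4] 0.7
ring [635.1  37.1  33.1] 2.3
lidhingeN [610.   82.3  29.4] 3.1
trayNF [503.1  49.2  26.5] 3.3
trayNR [598.7  79.5  10.7] 3.1
trayFF [459.4 255.6  19. ] 5.6
plugA [418.7   4.    8. ]
plugB [510.2   8.5   8. ]
bottlebase [405.2  49.5   0. ]
bottleTip [400.9  52.3 140. ]
tableedge [642.6 173.6  -0. ]
tableedge2 [ 763.7 -281.5    0. ]
deskedge [330.1 141.4   0. ]
deskedge2 [ 449.7 -280.7    0. ]
post [408.1 -53.   -0. ]
(np.float64(324.5246645351207), np.float64(49.474867093427974))
{'t': np.float64(0.0), 'qpos': array([ 0.669,  0.424,  1.631, -0.   ,  1.089, -0.019]), 'qvel': array([-0.002,  0.001, -0.001, -0.001, -0.001,  0.002]), 'joint_torque': array([-1.0000e-03, -5.4461e+01, -2.7367e+01,  6.4000e-02,  2.3000e-02,
       -0.0000e+00]), 'ee_pos': array([482.369, 396.565, 221.923]), 'orientation': array([-1.342e+00, -2.840e+00,  2.000e-03]), 'ft_force': array([-0.306,  0.125,  0.399]), 'moment': array([-0.037, -0.04 , -0.05 ]), 'grasp_force': np.float64(0.0), 'width': np.float64(87.838)}
```

```bash
cat >> h.py <<'E'
from scipy.spatial.transform import Rotation as R
def wext(d):
    T=np.eye(4);T[:3,:3]=R.from_rotvec(d['obs']['orientation']).as_matrix();T[:3,3]=d['obs']['ee_pos']
    d['extrinsics']=T@np.array(d['tool_from_camera']);return d
def proj(d,p):
    E=np.array(d['extrinsics']);q=E[:3,:3].T@(np.array(p)-E[:3,3]);return np.round([d['cx']+d['fx']*q[0]/-q[2],d['cy']-d['fy']*q[1]/-q[2]],1)
E
python3 - <<'E'
from h import *
S=pickle.load(open('pics/s0.pkl','rb'));D=pickle.load(open('pics/d0.pkl','rb'));W=wext(pickle.load(open('pics/w0.pkl','rb')))
print(W['tool_from_camera'],W['fx'],W['extrinsics'].round(2))
print(R.from_rotvec(W['obs']['orientation']).as_matrix().round(3))
print('trim',tri(S,(358,183),W,(365,90)),'hose',tri(S,(338,253),W,(294,194)), tri(S,(321,243),W,(315,78)))
print('block',tri(S,(206.5,154),D,(201.5,192.5)))
print('base',proj(S,[0,0,0]),proj(D,[0,0,0]),proj(S,[0,0,300]))
for z in (0,-100,-400,-800): print(z,onz(S,358,183,z).round(),onz(S,340,384,z).round(), onz(W,365,90,z).round())
E
```

```text
[[ 1.24910929e-03  9.58058121e-01  2.86571243e-01  7.97759153e+01]
 [ 9.99999220e-01 -1.20100535e-03 -3.43633189e-04 -3.96833094e-02]
 [ 1.49530289e-05  2.86571448e-01 -9.58058873e-01 -1.62554205e+02]
 [ 0.00000000e+00  0.00000000e+00  0.00000000e+00  1.00000000e+00]] 284.25426607803195 [[ 7.7000e-01 -6.1000e-01 -1.8000e-01  4.3191e+02]
 [ 6.4000e-01  7.4000e-01  2.2000e-01  4.5832e+02]
 [-0.0000e+00 -2.9000e-01  9.6000e-01  3.8452e+02]
 [ 0.0000e+00  0.0000e+00  0.0000e+00  1.0000e+00]]
[[-0.635  0.773 -0.001]
 [ 0.773  0.635 -0.001]
 [ 0.    -0.001 -1.   ]]
trim (array([ 658.59071514,  718.5098538 , -584.28152392]), np.float64(1.5614231862504824)) hose (array([ 714.4585085 ,  315.68832613, -573.41799086]), np.float64(9.012715109170767)) (array([  569.95614645,   787.86054532, -1352.41493524]), np.float64(3.5518884761374347))
block (array([407.15880139, -50.47200485, 184.50324542]), np.float64(1.6482780965039119))
base [108.9 134.7] [  3.7 295.2] [69.2 40.4]
0 [704. 204.   0.] [ 844. -272.    0.] [522. 561.   0.]
-100 [ 696.  293. -100.] [ 855. -247. -100.] [ 545.  588. -100.]
-400 [ 673.  557. -400.] [ 888. -171. -400.] [ 615.  669. -400.]
-800 [ 643.  909. -800.] [ 931.  -69. -800.] [ 708.  776. -800.]
```

```bash
python3 - <<'E'
from h import *
S=pickle.load(open('pics/s0.pkl','rb'));D=pickle.load(open('pics/d0.pkl','rb'))
for z in (150,170,190): print(z,[onz(S,*p,z).round() for p in [(228,146),(170,286),(140,380)]],[onz(D,*p,z).round() for p in [(207,172),(300,270),(363,331)]])
for p in [(0,0,400),(0,0,600)]: print(proj(S,p),proj(D,p))
a=cv2.imread('pics/s0.png')[0:290,0:280]
cv2.imwrite('pics/c3.png',cv2.resize(a,None,fx=2,fy=2,interpolation=2))
E
```

```text
150 [array([414.,  22., 150.]), array([ 511., -317.,  150.]), array([ 565., -458.,  150.])] [array([442.,  26., 150.]), array([ 511., -247.,  150.]), array([ 550., -379.,  150.])]
170 [array([425.,   6., 170.]), array([ 519., -322.,  170.]), array([ 571., -458.,  170.])] [array([437.,   8., 170.]), array([ 504., -258.,  170.]), array([ 542., -385.,  170.])]
190 [array([437., -10., 190.]), array([ 528., -327.,  190.]), array([ 578., -458.,  190.])] [array([432., -11., 190.]), array([ 496., -268.,  190.]), array([ 533., -391.,  190.])]
[50.5 -4.2] [-122.2  143.4]
[  -1.8 -128.3] [-252.1  -13.1]
```

View pics/c3.png

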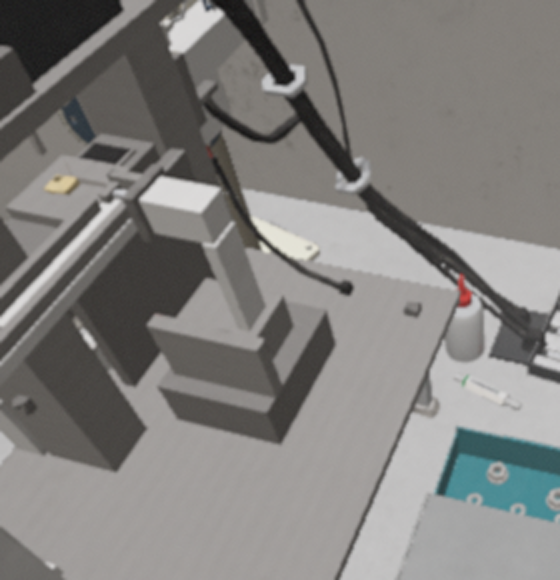

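The picture shows a measuring machine: a grey plate whose edge runs down c3 (455,290)-(340,580), with a post, a gantry and a black hose draping to a plate at c3 (530,330). I'll raise the arm first, then difference the pictures to tell the arm from the furniture.

Request:
{"name": "servo_tool", "arguments": {"increments": [[0,0,4,0,0,0,1],[0,-2,8,0,0,0,1],[0,-5,12,0,0,0,1],[0,-8,15,0,0,0,1],[0,-11,18,0,0,0,1],[0,-14,20,0,0,0,1],[0,-14,20,0,0,0,1],[0,-14,20,0,0,0,1]]}}

```text
t: 0.82
ee_pos: [483.5, 255.7, 424.9]
orientation: [1.345, 2.836, 0.005]
ft_force: [-0.7, 0.8, -0.6]
width: 87.8
grasp_force: 0.0
```

```bash
python3 - <<'E'
from h import *
a=grab('scene','s1');b=grab('side','d1');w=wext(grab('wrist','w1'))
print(w['obs']['ee_pos'],w['obs']['t'],w['obs']['qpos'])
for n in 'sd':
    m=np.abs(cv2.imread(f'pics/{n}0.png').astype(int)-cv2.imread(f'pics/{n}1.png')).max(2)>30
    m=cv2.morphologyEx(m.astype(np.uint8),cv2.MORPH_OPEN,np.ones((3,3)))
    _,_,st,c=cv2.connectedComponentsWithStats(m); print(n,[list(s) for s in st[1:] if s[4]>40])
E
```

```text
[482.51539927 257.0716691  421.69403238] 0.9167 [ 4.67482066e-01  1.35249571e-01  1.56409010e+00  4.84027320e-04
  1.44322418e+00 -2.19947211e-01]
s [[np.int32(294), np.int32(0), np.int32(78), np.int32(53), np.int32(1833)], [np.int32(27), np.int32(55), np.int32(12), np.int32(15), np.int32(76)]]
d [[np.int32(128), np.int32(0), np.int32(69), np.int32(56), np.int32(1666)]]
```

View pics/w1.png

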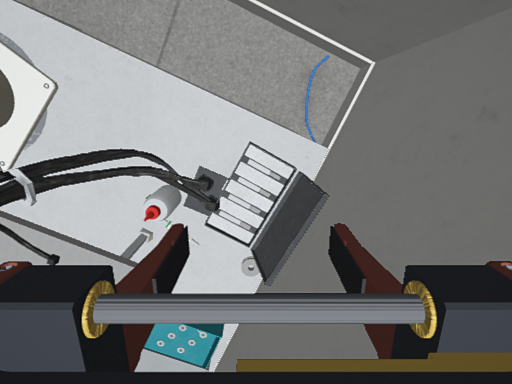

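w1 shows the case at (255,195) with its lid along (290,225). The bottle's red cap is at (152,213), the ring at (250,266) and the teal drawer at (185,340). The hose runs in from the left at (100,160) to the plate at (208,185), with a white clamp at (20,185).

```bash
python3 - <<'E'
from h import *
S=pickle.load(open('pics/s1.pkl','rb'));D=pickle.load(open('pics/d1.pkl','rb'));W=wext(pickle.load(open('pics/w1.pkl','rb')))
f=lambda n,r: print(n,r[0].round(),round(r[1],1))
f('clampA',tri(S,(176,88),W,(20,185)));f('clampB',tri(S,(142,40),W,(20,185)))
f('hoseend',tri(S,(268,166),W,(213,203)))
f('black tip',tri(S,(173,144),W,(54,260)))
f('bottle tip',tri(S,(231,138),W,(147,216)))
f('ring',tri(S,(310,210),W,(248,266)))
f('lidnear',tri(S,(310,192),W,(268,282)))
f('lidfar',tri(S,(345,118),W,(328,193)))
for a in [(111,95),(92,93),(115,104)]:
  for b in [(155,293),(130,298),(105,312),(160,320)]:
    r=tri(S,a,D,b); print(a,b,r[0].round(),r[1].round(1))
for z in (0,178): print(onz(W,130,262,z).round(), onz(W,0,208,z).round())
b=cv2.imread('pics/w1.png')[120:384,130:350]; cv2.imwrite('pics/c4.png',cv2.resize(b,None,fx=2.2,fy=2.2,interpolation=2))
E
```

```text
clampA [255.  52. 233.] 0.2
clampB [232.  62. 303.] 112.2
hoseend [477. 114.  26.] 1.6
black tip [327. -63. 185.] 1.1
bottle tip [396.  63. 132.] 0.7
ring [630.  43.  20.] 5.3
lidnear [640.  62.  82.] 43.7
lidfar [608. 287. 123.] 2.6
(111, 95) (155, 293) [ 288. -215.  326.] 152.7
(111, 95) (130, 298) [ 256. -193.  298.] 152.9
(111, 95) (105, 312) [ 220. -176.  269.] 165.1
(111, 95) (160, 320) [ 292. -239.  333.] 185.6
(92, 93) (155, 293) [ 285. -237.  350.] 138.1
(92, 93) (130, 298) [ 254. -218.  325.] 137.4
(92, 93) (105, 312) [ 220. -203.  298.] 147.8
(92, 93) (160, 320) [ 288. -258.  354.] 169.4
(115, 104) (155, 293) [ 286. -207.  304.] 143.5
(115, 104) (130, 298) [ 252. -183.  274.] 143.0
(115, 104) (105, 312) [ 215. -165.  241.] 155.0
(115, 104) (160, 320) [ 290. -231.  311.] 177.8
[ 418. -133.    0.] [ 128. -200.    0.]
[422.   5. 178.] [221. -42. 178.]
```

```bash
python3 - <<'E'
from h import *
S=pickle.load(open('pics/s1.pkl','rb'));D=pickle.load(open('pics/d1.pkl','rb'))
for n,p in dict(blockR=(140,219),blockRt=(167,167),blockL=(82,209)).items():
    q=onz(S,*p,178);print(n,q.round(),proj(D,q))
q=onz(S,140,219,178)
for z in (178,220,260,300,350,400,450): print(z,proj(S,[q[0],q[1],z]),proj(D,[q[0],q[1],z]))
T=R.from_rotvec([0,0,0]);from scipy.spatial.transform import Rotation
# forward look at drawer parts in w1
W=wext(pickle.load(open('pics/w1.pkl','rb')))
hs=cv2.cvtColor(W['image'],cv2.COLOR_RGB2HSV); m=cv2.inRange(hs,(80,90,40),(105,255,255)); ys,xs=np.nonzero(m); print(xs.min(),xs.max(),ys.min(),ys.max())
E
```

```text
blockR [ 391. -248.  178.] [232.2 285.8]
blockRt [ 352. -118.  178.] [183.9 231.2]
blockL [ 279. -287.  178.] [169.7 334.3]
178 [140. 219.] [232.2 285.8]
220 [134.4 206.3] [231.6 271.4]
260 [128.6 193. ] [231.  256.3]
300 [122.1 178.3] [230.3 239.8]
350 [113.  157.5] [229.4 216.5]
400 [102.5 133.5] [228.3 189.9]
450 [ 90.2 105.4] [227.  159.2]
144 324 59 368
```

View pics/c4.png

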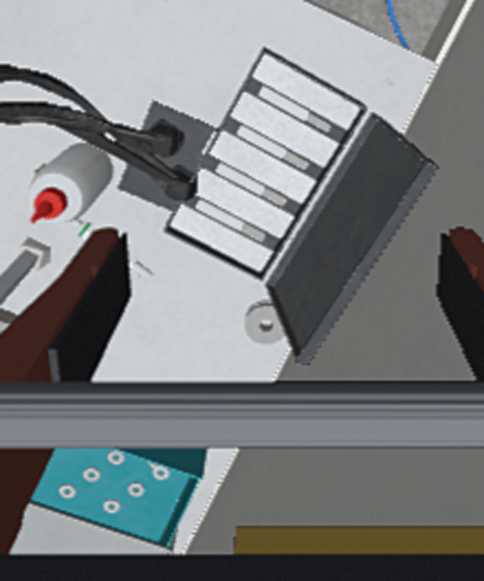

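c4 shows only one drawer from here (about (110,500)). The lower drawer is hidden underneath or less open. Next I'll take the wrist to a spot in front of the drawers, turned square to the box.

Request:
{"name": "servo_tool", "arguments": {"increments": [[1,-3,0,0,0,-3,1],[2,-6,0,0,0,-6,1],[3,-9,-1,0,0,-9,1],[4,-12,-3,0,0,-12,1],[5,-15,-5,0,0,-15,1],[6,-18,-7,0,0,-18,1],[6,-21,-9,0,0,-21,1],[6,-24,-11,0,0,-23,1],[6,-27,-13,0,0,-23,1],[6,-28,-14,0,0,-23,1],[6,-28,-14,0,0,-23,1],[6,-28,-14,0,0,-23,1]]}}

```text
t: 1.97
ee_pos: [542.6, -22.2, 281.5]
orientation: [-1.88, -2.514, 0.001]
ft_force: [-0.5, -0.4, 0.4]
width: 87.9
grasp_force: 0.0
```

```bash
python3 - <<'E'
from h import *
w=wext(grab('wrist','w2'))
print(w['obs']['ee_pos'],w['obs']['t'],w['obs']['qpos'],w['obs']['ft_force'])
E
```

```text
[542.597841   -22.1816649  281.53344939] 1.9667 [-6.31442041e-02  2.37705770e-01  1.75309629e+00  7.12497501e-04
  1.15348025e+00 -3.49707748e-01] [-0.50498507 -0.36474903  0.41302838]
```

View pics/w2.png

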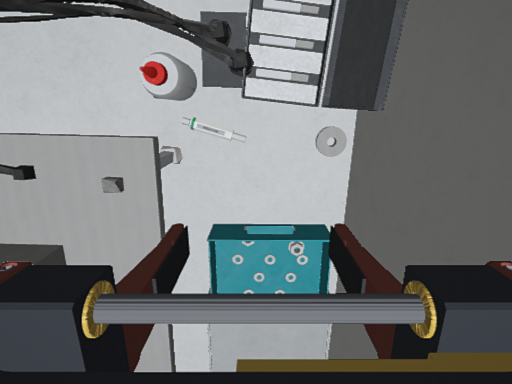

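w2: the drawer front is seen from above at rows 224-241, columns 208-329, with its pull lip at (270,229). The ring is at (331,141), the plug at (213,129) and the bottle cap at (152,72). The box shell is hidden below row 290, and the lower drawer does not show separately.

```bash
python3 - <<'E'
from h import *
W=wext(pickle.load(open('pics/w2.pkl','rb')));im=W['image']
for c in (225,270,315): print(c,[tuple(int(x) for x in im[r,c]) for r in range(219,248)])
for r in (228,236,244): print(r,[tuple(int(x) for x in im[r,c]) for c in list(range(203,214))],[tuple(int(x) for x in im[r,c]) for c in list(range(323,334))])
S=pickle.load(open('pics/s1.pkl','rb'))
for k,p in dict(ring=(331,141)).items(): print(k,onz(W,*p,14).round())
print(onz(W,183,121,8).round(),onz(W,246,138,8).round(),onz(W,170,95,0).round(),onz(W,147,70,140).round())
for k,c,r in [('L',209,240),('R',328,240)]:print(k,onz(W,c,r,116).round(1))
for k,c,r in [('L',209,224.5),('R',329,224.5)]:print(k,onz(W,c,r,62).round(1),onz(W,c,r,4).round(1))
E
```

```text
225 [(193, 196, 200), (193, 196, 199), (195, 199, 201), (199, 202, 205), (173, 181, 184), (58, 80, 85), (9, 57, 63), (18, 65, 71), (20, 65, 72), (21, 65, 71), (23, 66, 70), (19, 64, 70), (21, 65, 70), (19, 64, 69), (20, 65, 70), (18, 65, 70), (19, 66, 70), (23, 65, 71), (23, 63, 69), (18, 63, 68), (35, 92, 99), (58, 142, 154), (56, 143, 153), (58, 144, 155), (58, 143, 155), (58, 143, 155), (58, 142, 154), (58, 141, 154), (59, 142, 154)]
270 [(194, 198, 201), (194, 197, 200), (195, 198, 202), (198, 202, 205), (206, 206, 209), (77, 87, 91), (8, 53, 59), (58, 145, 157), (60, 144, 156), (59, 141, 153), (60, 142, 154), (61, 142, 154), (65, 142, 154), (66, 144, 156), (68, 146, 160), (25, 72, 79), (17, 60, 65), (17, 63, 68), (20, 64, 70), (14, 59, 64), (23, 63, 68), (60, 145, 157), (59, 144, 155), (64, 144, 157), (61, 143, 156), (59, 142, 155), (54, 141, 154), (56, 141, 154), (57, 141, 153)]
315 [(192, 196, 198), (191, 195, 198), (192, 195, 198), (196, 198, 201), (202, 203, 206), (100, 119, 122), (24, 63, 67), (20, 64, 69), (21, 65, 71), (21, 65, 70), (20, 64, 70), (21, 65, 71), (22, 64, 70
[... 785 characters left out ...]
(18, 64, 69), (18, 64, 68), (16, 63, 68), (18, 65, 70), (15, 65, 70), (18, 47, 51), (18, 24, 25), (18, 17, 18), (18, 19, 21), (22, 22, 22)]
244 [(191, 195, 197), (191, 195, 198), (192, 195, 198), (195, 197, 200), (199, 200, 202), (130, 163, 171), (53, 101, 109), (17, 58, 63), (16, 53, 58), (17, 54, 60), (18, 52, 56)] [(19, 58, 63), (14, 54, 59), (14, 56, 60), (18, 59, 62), (16, 59, 62), (17, 51, 55), (16, 25, 27), (18, 18, 18), (19, 18, 21), (19, 21, 20), (20, 22, 23)]
ring [636.  40.  14.]
[416.   5.   8.] [513.   8.   8.] [388.  35.   0.] [403.  58. 140.]
L [ 504.2 -116.6  116. ]
R [648.6 -73.8 116. ]
L [ 495.7 -120.7   62. ] [ 492.  -147.2    4. ]
R [662.5 -71.2  62. ] [684.1 -90.2   4. ]
```

The upper front face centre is at about (582,-94), square to n=(0.284,-0.959). It is about 86 mm open, since shut puts the face near n=341. I'll descend in front with the fingers open so they straddle the pull lip, tilted 20° so the tips lead.

Request:
{"name": "servo_tool", "arguments": {"increments": [[0.6,-0.6,-3,-4.8,-1.4,0,1],[1.2,-1.2,-6,-9.6,-2.8,0,1],[1.8,-1.8,-9,-14.4,-4.3,0,1],[2.4,-2.4,-12,-19.2,-5.7,0,1],[3.0,-3.0,-15,-19.2,-5.7,0,1],[3.2,-3.2,-18,-19.2,-5.7,0,1],[3.2,-3.2,-19.6,-19.2,-5.7,0,1],[3.2,-3.2,-19.6,-19.2,-5.7,0,1],[3.2,-3.2,-19.6,-19.2,-5.7,0,1]]}}

```text
t: 2.77
ee_pos: [575.5, -53.6, 87.0]
orientation: [1.702, 2.281, -0.3]
ft_force: [-0.2, -0.1, -0.1]
width: 87.7
grasp_force: 0.0
```

```bash
python3 - <<'E'
from h import *
w=wext(grab('wrist','w3')); s=grab('scene','s3')
o=w['obs'];print(o['ee_pos'],o['t'],o['orientation'],o['ft_force'],R.from_rotvec(o['orientation']).as_matrix().round(3).tolist())
print('face top L/R, bottom L/R', [proj(w,p) for p in [(504.2,-116.6,116),(659,-71,116),(504.2,-116.6,4),(659,-71,4)]])
hs=cv2.cvtColor(w['image'],cv2.COLOR_RGB2HSV); m=cv2.inRange(hs,(80,90,40),(105,255,255)); 
for c in (200,230,256,290,310): print(c,np.nonzero(m[:,c])[0][[0,-1]] if m[:,c].any() else None)
E
```

```text
[575.46828125 -53.59345529  86.98522247] 2.7667 [ 1.7022133   2.28051569 -0.29969078] [-0.17037953 -0.07170934 -0.10015582] [[-0.267, 0.959, 0.098], [0.901, 0.285, -0.328], [-0.343, 0.001, -0.94]]
face top L/R, bottom L/R [array([122.4, 318.6]), array([377.8, 318.8]), array([167.8, 206.2]), array([338. , 206.5])]
200 [231 371]
230 [232 371]
256 [232 358]
290 [232 358]
310 [232 358]
```

Request:
{"name": "servo_tool", "arguments": {"increments": [[0.28,-0.96,0,0,0,0,1],[0.57,-1.92,0,0,0,0,1],[0.85,-2.88,0,0,0,0,1],[1.14,-3.84,0,0,0,0,1],[1.42,-4.8,0,0,0,0,1],[1.7,-5.75,0,0,0,0,1],[1.99,-6.71,0,0,0,0,1],[2.27,-7.67,0,0,0,0,1],[2.5,-8.44,0,0,0,0,1],[2.7,-9.1,0,0,0,0,1],[2.84,-9.59,0,0,0,0,1],[2.95,-9.97,0,0,0,0,1],[2.98,-10.07,0,0,0,0,1],[2.98,-10.07,0,0,0,0,1]]}}

```text
t: 4.03
ee_pos: [604.6, -156.0, 86.6]
orientation: [1.705, 2.279, -0.3]
ft_force: [-0.2, -0.5, -0.0]
width: 87.8
grasp_force: 0.0
```

```bash
python3 - <<'E'
from h import *
s=grab('scene','s4'); w=wext(grab('wrist','w4'))
o=ctrl.get_obs();n=np.array([.284,-.959,0]);print(o['t'],n@o['ee_pos'],o['ft_force'])
im=s['image'];hs=cv2.cvtColor(im,cv2.COLOR_RGB2HSV);m=cv2.inRange(hs,(80,90,40),(105,255,255));m[:200]=0
ys,xs=np.nonzero(m);print(len(xs))
# teal and shell extents along columns
for c in (225,240,255,270,285): 
    t=np.nonzero(m[:,c])[0]; print(c,t.min() if len(t) else None,t.max() if len(t) else None)
E
```

```text
4.1333 320.9063661315868 [ 0.45206774 -0.19161884 -0.72057807]
495
225 245 247
240 249 250
255 246 254
270 249 257
285 260 261
```

Request:
{"name": "servo_tool", "arguments": {"increments": [[0.06,-0.19,0,0,0,0,1],[0.11,-0.38,0,0,0,0,1],[0.17,-0.58,0,0,0,0,1],[0.2,-0.67,0,0,0,0,1],[0.2,-0.67,0,0,0,0,1]]}}

```text
t: 4.55
ee_pos: [606.7, -162.7, 86.7]
orientation: [1.705, 2.279, -0.3]
ft_force: [-0.2, -0.6, 0.5]
width: 87.5
grasp_force: 0.1
```

Request:
{"name": "servo_tool", "arguments": {"increments": [[0.03,-0.1,0,0,0,0,1],[0.03,-0.1,0,0,0,0,1]]}}

```text
t: 4.72
ee_pos: [607.0, -163.6, 86.7]
orientation: [1.704, 2.279, -0.3]
ft_force: [0.1, 0.4, 0.7]
width: 87.8
grasp_force: 0.1
```

Request:
{"name": "servo_tool", "arguments": {"increments": [[0.03,-0.1,0,0,0,0,1],[0.03,-0.1,0,0,0,0,1]]}}

```text
t: 4.88
ee_pos: [607.2, -164.5, 86.6]
orientation: [1.705, 2.279, -0.3]
ft_force: [-0.5, 1.6, -0.2]
width: 87.5
grasp_force: 0.6
```

```bash
python3 - <<'E'
from h import *
fs=[]
for i in range(3):
    o=ctrl.get_obs(); fs.append(o['ft_force']); s=grab('scene','s5')
n=np.array([.284,-.959,0]);print(o['t'],n@o['ee_pos'],np.round(fs,2))
hs=cv2.cvtColor(s['image'],cv2.COLOR_RGB2HSV);m=cv2.inRange(hs,(80,90,40),(105,255,255));m[:200]=0
for c in (222,225,240,255,270,285):
    t=np.nonzero(m[:,c])[0]; print(c,t.min() if len(t) else None,t.max() if len(t) else None)
a=cv2.imread('pics/s1.png').astype(int);b=cv2.imread('pics/s5.png').astype(int)
d=np.abs(a-b).max(2); print('box rear diff',(d[265:355,185:300]>25).sum())
# projected shut upper face top edge / shell top edge
for p in [(524.3,-201.1,120),(683.6,-160.1,120)]: print(proj(s,p))
E
```

```text
4.9833 330.1324988961408 [[-0.53  1.64 -0.16]
 [-0.09  1.69 -0.48]
 [-0.12  0.84 -0.37]]
222 None None
225 247 247
240 None None
255 246 254
270 249 257
285 None None
box rear diff 0
[214.6 246.8]
[296.  268.1]
```

```bash
python3 - <<'E'
from h import *
s=pickle.load(open('pics/s5.pkl','rb'));n=np.array([.284,-.959,0])
for c,r in ((255,246),(270,249.5),(255,254.5),(270,257.5)):
  for z in (30,57,99,116,120): q=onz(s,c,r,z);print(c,r,z,q.round(),round(n@q,1))
w=wext(grab('wrist','w5'))
for nm,z,nn in [('upper top',116,341),('upper bottom',62,341),('low top',57,300),('low top',57,341),('up lip',99,329),('shell top',120,343)]:
    print(nm,[proj(w,n*nn+np.array([.959,.284,0])*t+[0,0,z]) for t in (505,535,545,590)])
for c in (215,235,256,275,295): print(c,[(r,tuple(int(x) for x in w['image'][r,c])) for r in range(150,384,6)])
E
```

```text
255 246 30 [ 569. -116.   30.] 272.5
255 246 57 [ 576. -129.   57.] 286.9
255 246 99 [ 587. -149.   99.] 309.3
255 246 116 [ 591. -157.  116.] 318.4
255 246 120 [ 592. -159.  120.] 320.5
270 249.5 30 [ 602. -106.   30.] 272.9
270 249.5 57 [ 608. -120.   57.] 287.3
270 249.5 99 [ 617. -140.   99.] 309.7
270 249.5 116 [ 621. -149.  116.] 318.8
270 249.5 120 [ 622. -151.  120.] 320.9
255 254.5 30 [ 579. -134.   30.] 293.2
255 254.5 57 [ 586. -146.   57.] 306.9
255 254.5 99 [ 596. -166.   99.] 328.1
255 254.5 116 [ 601. -173.  116.] 336.7
255 254.5 120 [ 602. -175.  120.] 338.7
270 257.5 30 [ 612. -124.   30.] 292.3
270 257.5 57 [ 617. -136.   57.] 306.0
270 257.5 99 [ 626. -156.   99.] 327.3
270 257.5 116 [ 629. -164.  116.] 335.9
270 257.5 120 [ 630. -166.  120.] 337.9
upper top [array([205.8, 291.5]), array([258.5, 291.5]), array([276.1, 291.5]), array([355.1, 291.4])]
upper bottom [array([216.9, 226.1]), array([258.5, 226.1]), array([272.3, 226.1]), array([334.7, 226.1])]
low top [array([212.3, 174.5]), array([258.5, 174.5]), array([273.9, 174.5]), array([343.1, 174.4])]
low top [arr
[... 4015 characters left out ...]
 167)), (198, (70, 154, 166)), (204, (70, 153, 165)), (210, (99, 160, 170)), (216, (66, 154, 166)), (222, (65, 157, 169)), (228, (24, 81, 88)), (234, (30, 87, 92)), (240, (146, 145, 132)), (246, (146, 145, 132)), (252, (37, 80, 87)), (258, (31, 94, 103)), (264, (28, 88, 94)), (270, (28, 86, 92)), (276, (29, 86, 93)), (282, (28, 86, 93)), (288, (26, 83, 90)), (294, (46, 47, 51)), (300, (87, 90, 95)), (306, (76, 79, 83)), (312, (125, 129, 135)), (318, (132, 137, 142)), (324, (179, 184, 187)), (330, (177, 182, 185)), (336, (178, 182, 186)), (342, (177, 183, 186)), (348, (178, 183, 186)), (354, (176, 181, 183)), (360, (98, 81, 37)), (366, (101, 84, 41)), (372, (34, 31, 32)), (378, (27, 28, 33))]
```

The wrist view has the upper lip edge at row 255, where 254 was predicted for shut, and the lower tray is still out (top at row 153). I'll nudge half a millimetre and watch the force.

Request:
{"name": "servo_tool", "arguments": {"increments": [[0.01,-0.05,0,0,0,0,1],[0.01,-0.05,0,0,0,0,1]]}}

```text
t: 5.25
ee_pos: [607.2, -164.7, 86.6]
orientation: [1.705, 2.279, -0.3]
ft_force: [-0.1, 3.4, 1.2]
width: 87.7
grasp_force: 1.6
```

Request:
{"name": "servo_tool", "arguments": {"increments": [[0.01,-0.05,0,0,0,0,1],[0.01,-0.05,0,0,0,0,1]]}}

```text
t: 5.42
ee_pos: [607.3, -164.9, 86.6]
orientation: [1.705, 2.279, -0.299]
ft_force: [-1.2, 6.1, 1.6]
width: 88.1
grasp_force: 3.0
```

The upper drawer is at its stop: the force rises with no travel. Now back off, descend in front of the lower drawer and tilt a little more.

Request:
{"name": "servo_tool", "arguments": {"increments": [[-0.28,0.96,0,0,0,0,1],[-0.85,2.88,0,0,0,0,1],[-1.42,4.8,0,0,0,0,1],[-1.99,6.7,0,0,0,0,1],[-2.2,7.4,0,-3.8,-1.1,0,1],[-2.2,7.4,-1.5,-7.7,-2.3,0,1],[-2.2,7.4,-3,-7.7,-2.3,0,1],[-2.2,7.4,-4.6,-7.7,-2.3,0,1],[-2.2,7.4,-4.6,-7.7,-2.3,0,1],[-2.2,7.4,-4.6,-7.7,-2.3,0,1]]}}

```text
t: 6.25
ee_pos: [584.9, -91.3, 40.2]
orientation: [1.628, 2.18, -0.407]
ft_force: [0.1, -1.2, 0.9]
width: 87.6
grasp_force: 0.0
```

```bash
python3 - <<'E'
from h import *
s=grab('scene','s6');w=wext(grab('wrist','w6'));n=np.array([.284,-.959,0]);y=np.array([.959,.284,0])
o=w['obs'];print(n@o['ee_pos'],y@o['ee_pos'],o['ee_pos'],o['ft_force'])
for nn in (270,280,290,300): print(nn,proj(w,n*nn+y*535+[0,0,57]),proj(s,n*nn+y*535+[0,0,57]))
print('upper shut top',proj(w,n*341+y*535+[0,0,116]),'bot',proj(w,n*341+y*535+[0,0,62]),'shell',proj(w,n*343+y*535+[0,0,120]))
m=cv2.inRange(cv2.cvtColor(w['image'],cv2.COLOR_RGB2HSV),(80,90,40),(105,255,255))
for c in (225,240,256,275): 
    v=w['image'][:,c].astype(int).sum(1); e=[(r,int(v[r-1]),int(v[r+1])) for r in range(120,384) if abs(v[r+1]-v[r-1])>90]; print(c,e)
E
```

```text
254.03758509707083 535.4986164602401 [585.49253637 -91.5095983   40.97686499] [-0.3606475   0.2913524   0.08174228]
270 [258.6 276.2] [265.5 241.4]
280 [258.6 283.9] [264.5 245.3]
290 [258.6 291.1] [263.4 249.2]
300 [258.6 297.8] [262.4 253.2]
upper shut top [258.6 412.5] bot [258.6 327.3] shell [258.6 420.7]Traceback (most recent call last):
  File "<stdin>", line 8, in <module>
IndexError: index 384 is out of bounds for axis 0 with size 384
```

Request:
{"name": "servo_tool", "arguments": {"increments": [[0.28,-0.96,0,0,0,0,1],[0.51,-1.73,0,0,0,0,1],[0.74,-2.5,0,0,0,0,1],[0.97,-3.26,0,0,0,0,1],[1.19,-4.03,0,0,0,0,1],[1.42,-4.8,0,0,0,0,1],[1.65,-5.56,0,0,0,0,1],[1.82,-6.14,0,0,0,0,1],[1.93,-6.52,0,0,0,0,1],[1.93,-6.52,0,0,0,0,1]]}}

```text
t: 7.18
ee_pos: [604.7, -157.6, 40.6]
orientation: [1.63, 2.177, -0.406]
ft_force: [-0.6, 0.3, 0.5]
width: 87.8
grasp_force: 0.0
```

Request:
{"name": "servo_tool", "arguments": {"increments": [[0.06,-0.19,0,0,0,0,1],[0.11,-0.38,0,0,0,0,1],[0.17,-0.58,0,0,0,0,1],[0.17,-0.58,0,0,0,0,1]]}}

```text
t: 7.52
ee_pos: [606.4, -162.6, 40.6]
orientation: [1.629, 2.178, -0.406]
ft_force: [-0.4, -0.6, 0.1]
width: 87.8
grasp_force: 0.0
```

Request:
{"name": "servo_tool", "arguments": {"increments": [[0.03,-0.1,0,0,0,0,1],[0.03,-0.1,0,0,0,0,1]]}}

```text
t: 7.68
ee_pos: [606.7, -163.5, 40.7]
orientation: [1.629, 2.178, -0.406]
ft_force: [-0.5, 0.3, -0.9]
width: 88.1
grasp_force: 0.1
```

Request:
{"name": "servo_tool", "arguments": {"increments": [[0.03,-0.1,0,0,0,0,1],[0.03,-0.1,0,0,0,0,1]]}}

```text
t: 7.85
ee_pos: [607.0, -164.5, 40.7]
orientation: [1.629, 2.178, -0.406]
ft_force: [-0.4, 0.2, 0.4]
width: 87.5
grasp_force: 0.2
```

Request:
{"name": "servo_tool", "arguments": {"increments": [[0.02,-0.07,0,0,0,0,1],[0.02,-0.07,0,0,0,0,1]]}}

```text
t: 8.02
ee_pos: [607.1, -165.2, 40.6]
orientation: [1.629, 2.178, -0.406]
ft_force: [-0.2, -0.3, -1.2]
width: 87.8
grasp_force: 0.5
```

Request:
{"name": "servo_tool", "arguments": {"increments": [[0.01,-0.05,0,0,0,0,1],[0.01,-0.05,0,0,0,0,1]]}}

```text
t: 8.18
ee_pos: [607.2, -165.5, 40.6]
orientation: [1.629, 2.178, -0.405]
ft_force: [-1.3, 2.9, 0.7]
width: 87.8
grasp_force: 1.5
```

Request:
{"name": "servo_tool", "arguments": {"increments": [[0.01,-0.05,0,0,0,0,1],[0.01,-0.05,0,0,0,0,1]]}}

```text
t: 8.35
ee_pos: [607.2, -165.7, 40.5]
orientation: [1.63, 2.178, -0.405]
ft_force: [-1.6, 5.2, 1.1]
width: 87.7
grasp_force: 2.9
```

Request:
{"name": "servo_tool", "arguments": {"increments": [[-0.28,0.96,0,0,0,0,1],[-0.85,2.88,0,0,0,0,1],[-1.7,5.8,1,0,0,0,1],[-2.5,8.5,4,0,0,0,1],[-3,10,8,6.7,2,0,1],[-4,12,12,13.4,4,0,1],[-5,14,16,20.1,6,0,1],[-6,14.6,20,26.9,8,0,1],[-6.2,14.6,24,26.9,8,0,1],[-6.2,14.6,24,26.9,8,0,1],[-6.2,14.6,24,26.9,8,0,1]]}}

```text
t: 9.27
ee_pos: [548.2, -20.6, 287.8]
orientation: [1.877, 2.508, 0.009]
ft_force: [1.0, 0.2, 0.7]
width: 87.6
grasp_force: 0.0
```

```bash
python3 - <<'E'
from h import *
s=grab('scene','s7');d=grab('side','d7');w=wext(grab('wrist','w7'));o=w['obs'];print(o['ee_pos'],o['orientation'],o['t'],o['qpos'])
for nm,a,b in (('scene','s1','s7'),('side','d1','d7')):
    x=cv2.imread(f'pics/{a}.png').astype(int);y=cv2.imread(f'pics/{b}.png').astype(int);D=(np.abs(x-y).max(2)>25)
    m=cv2.morphologyEx(D.astype(np.uint8),cv2.MORPH_OPEN,np.ones((2,2)));_,_,st,_=cv2.connectedComponentsWithStats(m);print(nm,[list(map(int,q)) for q in st[1:] if q[4]>15])
for n,i in (('s',s),('d',d)):
    m=cv2.inRange(cv2.cvtColor(i['image'],cv2.COLOR_RGB2HSV),(80,110,40),(105,255,255));ys,xs=np.nonzero(m);k=ys>185;print(n,k.sum(),[(int(a),int(b)) for a,b in zip(xs[k],ys[k])][:12])
h=cv2.imread('pics/s7.png')[110:370,170:365]; g=cv2.imread('pics/d7.png')[85:345,180:430]; ww=cv2.imread('pics/w7.png')[:260,150:400]
cv2.imwrite('pics/c7.png',cv2.resize(np.hstack([h,g[:, :],ww]),None,fx=1.15,fy=1.15,interpolation=2))
E
```

```text
[545.65073817 -20.24403304 281.92703005] [1.87974354e+00 2.51379873e+00 1.42286584e-03] 9.3667 [-5.84632188e-02  2.39350246e-01  1.74996332e+00 -8.03751121e-04
  1.14952318e+00 -3.44786985e-01]
scene [[94, 0, 5, 5, 19], [134, 0, 7, 25, 104], [307, 0, 8, 15, 53], [252, 20, 57, 17, 216], [119, 22, 15, 23, 210], [111, 31, 6, 15, 67], [219, 31, 116, 107, 5443], [296, 138, 6, 7, 31], [218, 214, 86, 53, 2890]]
side [[244, 0, 58, 17, 308], [214, 11, 110, 104, 5783], [263, 190, 89, 70, 3009]]
s 0 []
d 0 []
```

```bash
python3 - <<'E'
from h import *
w=wext(pickle.load(open('pics/w7.pkl','rb')));n=np.array([.284,-.959,0]);y=np.array([.959,.284,0])
for nm,nn,z in (('lipU',329,99),('lipL',329,40),('topU',341,116),('botU',341,62),('botL',341,4),('shell',343,120)): print(nm,proj(w,n*nn+y*535+[0,0,z]))
for c in (225,256,275): 
    v=w['image'][:,c].astype(int); print(c,[(r,v[r].tolist()) for r in range(236,383,4)])
# lid: black mask in wrist view -> corners of lid
for p in ((608,283,128),(650,88,128),(568,276,27),(610,80,27)): print(p,proj(w,p))
E
```

```text
lipU [271.2 282.8]
lipL [269.5 261.1]
topU [271.6 297.9]
botU [270.  275.4]
botL [268.7 256.6]
shell [271.8 301.1]
225 [(236, [191, 194, 197]), (240, [193, 197, 200]), (244, [191, 194, 197]), (248, [188, 191, 194]), (252, [190, 194, 197]), (256, [101, 114, 116]), (260, [17, 62, 68]), (264, [19, 64, 69]), (268, [19, 62, 67]), (272, [20, 67, 72]), (276, [31, 66, 70]), (280, [17, 64, 69]), (284, [20, 65, 69]), (288, [20, 64, 69]), (292, [21, 66, 72]), (296, [44, 47, 47]), (300, [98, 103, 107]), (304, [112, 117, 122]), (308, [108, 111, 117]), (312, [121, 126, 132]), (316, [121, 125, 131]), (320, [114, 118, 124]), (324, [165, 170, 173]), (328, [163, 168, 170]), (332, [161, 165, 168]), (336, [163, 167, 170]), (340, [163, 168, 171]), (344, [162, 167, 170]), (348, [162, 167, 169]), (352, [162, 165, 169]), (356, [160, 165, 168]), (360, [161, 166, 168]), (364, [160, 164, 167]), (368, [159, 163, 166]), (372, [44, 46, 48]), (376, [23, 23, 27]), (380, [21, 21, 25])]
256 [(236, [192, 196, 199]), (240, [191, 195, 198]), (244, [194, 197, 200]), (248, [192, 195, 198]), (252, [190, 194, 197]), (256, [
[... 987 characters left out ...]
04, 94]), (284, [58, 141, 153]), (288, [63, 144, 155]), (292, [18, 64, 70]), (296, [44, 45, 47]), (300, [98, 102, 108]), (304, [115, 118, 123]), (308, [108, 112, 118]), (312, [122, 126, 132]), (316, [120, 125, 131]), (320, [113, 116, 122]), (324, [164, 169, 171]), (328, [161, 166, 169]), (332, [162, 166, 169]), (336, [161, 166, 168]), (340, [162, 166, 169]), (344, [160, 165, 168]), (348, [162, 166, 169]), (352, [158, 163, 166]), (356, [160, 164, 167]), (360, [86, 71, 30]), (364, [89, 74, 35]), (368, [88, 73, 32]), (372, [27, 24, 24]), (376, [21, 23, 26]), (380, [21, 21, 24])]
(608, 283, 128) [ 426.1 -123.5]
(650, 88, 128) [380.6 113.6]
(568, 276, 27) [345.9 -63.2]
(610, 80, 27) [322.5 109.5]
```

Both fronts lie in the predicted shut plane: bottom at row 256, with the parting line at 276. The shell pixels have not changed. Now the lid: its edge middle is near (630,186,128). I'll shut the fingers and go behind it.

Request:
{"name": "servo_tool", "arguments": {"increments": [[1.5,2.4,0,0,0,0,-1],[3,4.8,0,0,0,0,-1],[4.5,7.2,0,0,0,0,-1],[6,9.6,0,0,0,0,-1],[7.5,12,0,0,0,0,-1],[9,14.4,0,0,0,0,-1],[10.5,16.8,0,0,0,0,-1],[12,19.2,0,0,0,0,-1],[13,21.3,0,0,0,0,-1],[13,21.3,0,0,0,0,-1],[13,21.3,0,0,0,0,-1]]}}

```text
t: 10.33
ee_pos: [674.3, 193.7, 277.4]
orientation: [-1.877, -2.516, 0.006]
ft_force: [-0.7, -0.3, 0.7]
width: 18.0
grasp_force: 0.0
```

```bash
python3 - <<'E'
from h import *
s=grab('scene','s8');d=grab('side','d8');o=ctrl.get_obs();print(o['ee_pos'],o['width'],o['t'])
# lid top edge line, from side view dark mask: project predicted corners for check
for p in ((608,283,128),(650,88,128),(629,186,128)): print(p,proj(s,p),proj(d,p))
g=cv2.cvtColor(d['image'],cv2.COLOR_RGB2GRAY)
for c in (240,250,255,260,265,270): print(c,g[95:165:2,c].tolist())
g=cv2.cvtColor(s['image'],cv2.COLOR_RGB2GRAY)
for r in (120,140,150,160,170,180): print(r,g[r,295:360:2].tolist())
E
```

```text
[674.23330801 192.18061386 278.60598907] 9.994372803431261 10.4333
(608, 283, 128) [345.4 117.5] [236.8  91.5]
(650, 88, 128) [331.1 173. ] [286.4 135.4]
(629, 186, 128) [338.8 143.3] [260.2 112.2]
240 [56, 39, 33, 33, 34, 34, 33, 35, 33, 35, 35, 36, 35, 36, 35, 36, 37, 36, 35, 35, 35, 36, 36, 42, 54, 110, 164, 115, 32, 77, 184, 218, 221, 202, 140]
250 [93, 93, 92, 85, 61, 54, 43, 35, 34, 35, 36, 35, 35, 36, 35, 37, 36, 34, 36, 35, 35, 35, 37, 37, 36, 36, 35, 35, 40, 48, 69, 143, 139, 61, 30]
255 [93, 93, 94, 94, 92, 90, 62, 52, 51, 38, 36, 36, 34, 36, 34, 37, 36, 36, 35, 36, 34, 36, 34, 37, 35, 36, 36, 37, 36, 35, 36, 47, 56, 103, 162]
260 [94, 91, 92, 94, 93, 93, 93, 92, 72, 53, 54, 44, 36, 34, 35, 36, 35, 36, 36, 35, 34, 35, 37, 34, 34, 35, 36, 35, 36, 37, 36, 34, 34, 37, 45]
265 [93, 92, 92, 93, 93, 92, 93, 94, 92, 92, 84, 58, 50, 44, 35, 36, 34, 38, 36, 36, 37, 35, 37, 36, 35, 36, 35, 35, 36, 37, 35, 37, 38, 38, 38]
270 [92, 93, 93, 93, 93, 93, 94, 94, 93, 91, 92, 92, 93, 81, 56, 47, 40, 35, 34, 35, 35, 36, 36, 38, 36, 35, 36, 36, 37, 36, 35, 37, 35, 35, 36]
120 [126, 127, 127, 
[... 253 characters left out ...]
124, 128, 127, 127, 127, 125, 125, 127, 127, 125]
150 [202, 198, 193, 185, 178, 147, 149, 152, 155, 143, 161, 170, 147, 122, 86, 65, 60, 64, 75, 83, 82, 118, 128, 127, 128, 127, 126, 127, 126, 126, 126, 125, 125]
160 [186, 180, 177, 148, 154, 158, 153, 157, 167, 186, 153, 82, 85, 70, 63, 64, 68, 84, 83, 121, 150, 126, 128, 127, 127, 126, 127, 128, 126, 125, 125, 125, 125]
170 [187, 160, 157, 157, 170, 184, 200, 203, 173, 82, 88, 77, 66, 65, 68, 68, 80, 92, 177, 164, 128, 126, 126, 125, 125, 127, 126, 126, 125, 125, 125, 124, 125]
180 [176, 195, 200, 202, 202, 202, 184, 138, 97, 100, 72, 66, 61, 90, 169, 191, 190, 190, 178, 170, 147, 140, 128, 123, 124, 124, 124, 124, 123, 125, 124, 123, 124]
```

Request:
{"name": "servo_tool", "arguments": {"increments": [[0,0,-3,0,0,0,-1],[0,0,-6,0,0,0,-1],[0,0,-9,0,0,0,-1],[0,0,-12,0,0,0,-1],[0,0,-14.5,0,0,0,-1],[0,0,-16.5,0,0,0,-1],[0,0,-17.4,0,0,0,-1],[0,0,-17.4,0,0,0,-1],[0,0,-17.4,0,0,0,-1]]}}

```text
t: 11.18
ee_pos: [675.4, 192.1, 107.0]
orientation: [-1.882, -2.515, 0.0]
ft_force: [-0.0, 0.9, 0.6]
width: 0.3
grasp_force: 0.0
```

Request:
{"name": "servo_tool", "arguments": {"increments": [[-0.5,-0.1,0,0,0,0,-1],[-1,-0.2,0,0,0,0,-1],[-1.5,-0.3,0,0,0,0,-1],[-2,-0.4,0,0,0,0,-1],[-2.5,-0.5,0,0,0,0,-1],[-3,-0.6,0,0,0,0,-1],[-3.5,-0.7,0,0,0,0,-1],[-4,-0.8,0,0,0,0,-1],[-4,-0.8,0,0,0,0,-1]]}}

```text
t: 11.93
ee_pos: [634.5, 184.6, 106.8]
orientation: [-1.881, -2.516, 0.001]
ft_force: [-0.5, 0.6, 0.1]
width: 0.0
grasp_force: 0.1
```

Request:
{"name": "servo_tool", "arguments": {"increments": [[-0.5,-0.1,0,0,0,0,-1],[-1,-0.2,0,0,0,0,-1],[-1.5,-0.3,0,0,0,0,-1],[-2,-0.4,0,0,0,0,-1],[-2.5,-0.5,0,0,0,0,-1],[-3,-0.6,0,0,0,0,-1],[-3.5,-0.7,0,0,0,0,-1],[-4,-0.8,0,0,0,0,-1],[-4.5,-0.9,0,0,0,0,-1],[-5,-1,0,0,0,0,-1],[-5,-1,0,0,0,0,-1]]}}

```text
t: 12.85
ee_pos: [584.0, 174.5, 106.4]
orientation: [-1.881, -2.515, 0.002]
ft_force: [0.5, 0.1, 0.8]
width: 0.3
grasp_force: 0.0
```

Request:
{"name": "servo_tool", "arguments": {"increments": [[0.5,0.1,1,0,0,0,-1],[1,0.2,3,0,0,0,-1],[1.5,0.3,6,0,0,0,-1],[2,0.4,9,0,0,0,-1],[2,0.4,12,0,0,0,-1],[2,0.4,15,0,0,0,-1],[2,0.4,18,0,0,0,-1],[2,0.4,20,0,0,0,-1],[2,0.4,20,0,0,0,-1],[2,0.4,20,0,0,0,-1],[2,0.4,20,0,0,0,-1],[2,0.4,20,0,0,0,-1],[2,0.4,20,0,0,0,-1],[2,0.4,20,0,0,0,-1],[2,0.4,20,0,0,0,-1],[2,0.4,20,0,0,0,-1],[2,0.4,20,0,0,0,-1],[2,0.4,20,0,0,0,-1],[2,0.4,20,0,0,0,-1],[2,0.4,20,0,0,0,-1]]}}

```text
t: 14.52
ee_pos: [605.4, 178.8, 306.7]
orientation: [1.881, 2.516, 0.0]
ft_force: [0.2, 0.5, 0.6]
width: 0.5
grasp_force: 0.0
```

Request:
{"name": "servo_tool", "arguments": {"increments": [[0,0,0,0,0,0,-1],[0,0,0,0,0,0,-1],[0,0,0,0,0,0,-1],[0,0,0,0,0,0,-1],[0,0,0,0,0,0,-1],[0,0,0,0,0,0,-1],[0,0,0,0,0,0,-1],[0,0,0,0,0,0,-1],[0,0,0,0,0,0,-1],[0,0,0,0,0,0,-1],[0,0,0,0,0,0,-1],[0,0,0,0,0,0,-1]]}}

```text
t: 15.52
ee_pos: [605.4, 178.8, 306.7]
orientation: [1.881, 2.516, 0.0]
ft_force: [-1.1, 0.6, -0.3]
width: 0.5
grasp_force: 0.0
```

```bash
python3 - <<'E'
from h import *
s=grab('scene','s9');d=grab('side','d9');w=wext(grab('wrist','w9'));print(w['obs']['ee_pos'],w['obs']['t'])
h=cv2.imread('pics/s9.png')[110:370,170:365]; g=cv2.imread('pics/d9.png')[85:345,180:430]; ww=cv2.imread('pics/w9.png')[:260,:]
cv2.imwrite('pics/c9.png',cv2.resize(np.vstack([np.hstack([h,g,np.zeros((260,67,3),np.uint8)]),ww]) if 0 else np.hstack([h,g]),None,fx=1.75,fy=1.75,interpolation=2))
E
```

```text
[605.38375384 178.78772277 306.66800342] 15.6167
```

View pics/c9.png

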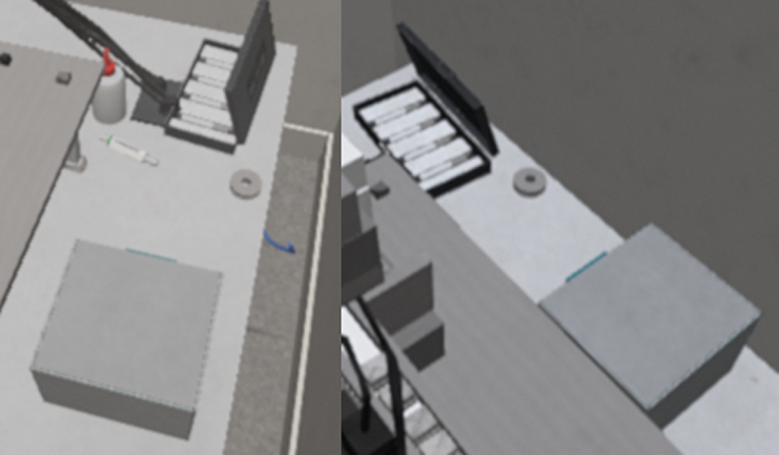

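The lid now stands roughly upright (c9 (250,70) and (447,90)), and the drawers are shut with only the lip showing at (150,255). I'll check whether the lid is still moving.

```bash
python3 - <<'E'
from h import *
s=grab('scene','s10');d=grab('side','d10')
for a,b in (('s9','s10'),('d9','d10')):
    x=cv2.imread(f'pics/{a}.png').astype(int);y=cv2.imread(f'pics/{b}.png').astype(int);m=np.abs(x-y).max(2)>20;print(a,m.sum())
c=lambda x,y:(170+x/1.75,110+y/1.75); e=lambda x,y:(180+(x-341)/1.75,85+y/1.75)
for k,a,b in (('far top',(268,2),(402,25)),('near top',(245,68),(490,113))): print(k,tri(s,c(*a),d,e(*b)))
h=np.array([589.,178,27]);ux=np.array([.978,.21,0])
for th in (1.0,1.2,1.3,1.4,1.5,1.6,1.88):
    rr=lambda yy:h+ux*(-110*np.cos(th))+[0,0,110*np.sin(th)]+np.array([-.21,.978,0])*yy
    rb=lambda yy:rr(yy)+13*(ux*np.sin(th)+np.array([0,0,np.cos(th)]))
    print(th,proj(s,rb(100)),proj(s,rb(-100)),proj(d,rb(100)),proj(d,rb(-100)))
E
```

```text
s9 1
d9 0
far top (array([547.6892897 , 277.30638429, 126.12389168]), np.float64(1.2980287482643842))
near top (array([586.83880323,  82.4829097 , 144.67635226]), np.float64(50.13298486563241))
1.0 [311.9 110.3] [293.3 163.8] [205.8 104.2] [253.6 151.2]
1.2 [320.1 109.7] [302.3 163.8] [213.   98.6] [261.4 144.9]
1.3 [324.3 109.9] [307.  164.3] [216.7  96.3] [265.5 142.2]
1.4 [328.5 110.5] [311.8 165.1] [220.6  94.4] [269.6 139.9]
1.5 [332.7 111.3] [316.5 166.3] [224.4  92.8] [273.7 138. ]
1.6 [336.8 112.6] [321.2 167.7] [228.2  91.7] [277.6 136.5]
1.88 [347.5 117.6] [333.4 173.4] [238.3  90.6] [288.  134.5]
```

Request:
{"name": "servo_tool", "arguments": {"increments": [[0,0,0,0,0,0,-1],[0,0,0,0,0,0,-1],[0,0,0,0,0,0,-1],[0,0,0,0,0,0,-1],[0,0,0,0,0,0,-1],[0,0,0,0,0,0,-1],[0,0,0,0,0,0,-1],[0,0,0,0,0,0,-1],[0,0,0,0,0,0,-1],[0,0,0,0,0,0,-1],[0,0,0,0,0,0,-1],[0,0,0,0,0,0,-1]]}}

```text
t: 16.77
ee_pos: [605.4, 178.8, 306.7]
orientation: [-1.882, -2.516, 0.0]
ft_force: [0.5, 0.5, 0.5]
width: 0.6
grasp_force: 0.0
```

```bash
python3 - <<'E'
from h import *
s=grab('scene','s11');d=grab('side','d11')
for a,b in (('s10','s11'),('d10','d11')):
    x=cv2.imread(f'pics/{a}.png').astype(int);y=cv2.imread(f'pics/{b}.png').astype(int);m=np.abs(x-y).max(2)>20;print(a,m.sum())
E
```

```text
s10 0
d10 0
```

The lid has stopped at about 1.25 rad, so it needs a longer push. I'll go behind it again and push further.

Request:
{"name": "servo_tool", "arguments": {"increments": [[1,0.2,-3,0,0,0,-1],[1,0.2,-6,0,0,0,-1],[1,0.2,-9,0,0,0,-1],[1,0.2,-12,0,0,0,-1],[1,0.2,-15,0,0,0,-1],[1,0.2,-18,0,0,0,-1],[1,0.2,-20,0,0,0,-1],[1,0.2,-20,0,0,0,-1],[1,0.2,-20,0,0,0,-1]]}}

```text
t: 17.62
ee_pos: [614.8, 180.6, 105.9]
orientation: [-1.881, -2.515, 0.003]
ft_force: [0.2, 0.3, 1.0]
width: 0.5
grasp_force: 0.0
```

Request:
{"name": "servo_tool", "arguments": {"increments": [[-0.6,-0.1,0,0,0,0,-1],[-1.2,-0.2,0,0,0,0,-1],[-1.8,-0.4,0,0,0,0,-1],[-2.4,-0.5,0,0,0,0,-1],[-3,-0.6,0,0,0,0,-1],[-3.6,-0.7,0,0,0,0,-1],[-4.2,-0.9,0,0,0,0,-1],[-4.8,-1,0,0,0,0,-1],[-5.4,-1.1,0,0,0,0,-1],[-6,-1.2,0,0,0,0,-1],[-6.5,-1.4,0,0,0,0,-1],[-7,-1.5,0,0,0,0,-1],[-7,-1.5,0,0,0,0,-1],[-7,-1.5,0,0,0,0,-1]]}}

```text
t: 18.78
ee_pos: [545.2, 165.7, 106.7]
orientation: [-1.882, -2.516, 0.0]
ft_force: [0.1, -0.1, -0.1]
width: 0.7
grasp_force: 0.0
```

```bash
cat > lid.py <<'E'
from h import *
import sys
t=sys.argv[1];s=grab('scene','s'+t);d=grab('side','d'+t);o=ctrl.get_obs();print(o['t'],o['ee_pos'].round(1),o['ft_force'].round(1))
g=cv2.cvtColor(d['image'],cv2.COLOR_RGB2GRAY)
# dark pixels of lid interior/outer: fraction along tray interior (bright pins) and lid area
print('bright pins px in tray',int((g[130:190,190:262]>150).sum()), 'dark px in case zone',int((g[85:200,185:300]<60).sum()))
m=((g<60)[60:200,185:300]).astype(np.uint8);_,_,st,_=cv2.connectedComponentsWithStats(m);print([[int(v) for v in (q[0]+185,q[1]+60,q[2],q[3],q[4])] for q in st[1:] if q[4]>30])
E
python3 lid.py 12
```

```text
18.8833 [545.7 165.9 106.8] [0.9 0.1 0.4]
bright pins px in tray 2015 dark px in case zone 3226
[[187, 60, 84, 138, 4074]]
```

Request:
{"name": "servo_tool", "arguments": {"increments": [[0,0,3,0,0,0,-1],[0,0,6,0,0,0,-1],[0,0,9,0,0,0,-1],[0,0,12,0,0,0,-1],[3,0,16,0,0,0,-1],[6,-2,20,0,0,0,-1],[6,-2,20,0,0,0,-1],[6,-2,20,0,0,0,-1],[6,-2,20,0,0,0,-1],[6,-2,20,0,0,0,-1],[6,-2,20,0,0,0,-1],[6,-2,20,0,0,0,-1]]}}

```text
t: 19.88
ee_pos: [603.9, 146.1, 304.8]
orientation: [-1.879, -2.515, 0.004]
ft_force: [-0.3, 0.6, 0.7]
width: 0.4
grasp_force: 0.0
```

```bash
python3 lid.py 13; python3 - <<'E'
from h import *
for a,b in (('s11','s13'),('s12','s13')):
    x=cv2.imread(f'pics/{a}.png').astype(int);y=cv2.imread(f'pics/{b}.png').astype(int);m=(np.abs(x-y).max(2)>20)[100:205,240:350];print(a,m.sum())
s=pickle.load(open('pics/s13.pkl','rb'));g=cv2.cvtColor(s['image'],cv2.COLOR_RGB2GRAY)
for r in range(100,200,6): print(r,g[r,250:340:3].tolist())
E
```

```text
19.9833 [604.5 146.1 305.6] [ 0.3 -0.9 -0.3]
bright pins px in tray 592 dark px in case zone 2582
[[187, 128, 78, 70, 2562]]
s11 2748
s12 3161
100 [127, 128, 128, 128, 128, 129, 128, 128, 127, 127, 126, 128, 127, 128, 127, 128, 125, 127, 127, 125, 127, 128, 127, 126, 127, 127, 128, 128, 128, 127]
106 [128, 128, 128, 127, 128, 127, 129, 129, 129, 127, 128, 128, 128, 128, 128, 128, 126, 125, 125, 127, 127, 128, 128, 128, 127, 128, 127, 129, 128, 128]
112 [127, 128, 127, 129, 127, 129, 129, 129, 129, 128, 128, 128, 130, 128, 128, 128, 126, 127, 127, 127, 127, 127, 128, 126, 127, 127, 128, 126, 127, 127]
118 [143, 128, 127, 128, 128, 127, 128, 129, 128, 128, 129, 128, 128, 127, 128, 126, 126, 127, 126, 127, 126, 127, 127, 126, 126, 126, 127, 128, 127, 127]
124 [191, 191, 191, 192, 189, 192, 191, 189, 179, 175, 141, 136, 125, 128, 127, 122, 126, 125, 127, 127, 127, 128, 127, 126, 128, 127, 126, 127, 126, 128]
130 [190, 190, 190, 191, 190, 190, 191, 190, 191, 191, 191, 191, 112, 88, 87, 94, 121, 163, 176, 178, 154, 141, 126, 124, 125, 124, 126, 126, 127, 126]
136 [191, 190, 191, 191, 192, 
[... 816 characters left out ...]
, 89, 88, 59, 79, 88, 86, 88, 87, 90, 88, 88, 89, 89, 89, 89, 88, 91, 89, 95, 176, 192, 191, 191, 190, 190, 191, 128, 127]
178 [79, 85, 89, 90, 89, 70, 72, 83, 88, 89, 89, 89, 90, 90, 89, 88, 91, 90, 94, 92, 168, 191, 191, 191, 190, 191, 191, 188, 123, 125]
184 [190, 190, 191, 189, 182, 67, 65, 77, 117, 124, 114, 78, 75, 86, 90, 91, 91, 93, 92, 140, 192, 192, 191, 190, 191, 189, 190, 151, 124, 128]
190 [192, 191, 192, 189, 191, 193, 192, 177, 149, 100, 64, 63, 65, 66, 73, 76, 73, 69, 74, 182, 191, 191, 193, 191, 191, 191, 192, 125, 123, 123]
196 [207, 195, 191, 190, 189, 189, 190, 190, 193, 192, 192, 192, 194, 192, 174, 133, 81, 65, 154, 193, 192, 192, 192, 192, 191, 192, 174, 122, 122, 123]
```

Request:
{"name": "servo_tool", "arguments": {"increments": [[0,0,0,0,0,0,-1],[0,0,0,0,0,0,-1],[0,0,0,0,0,0,-1],[0,0,0,0,0,0,-1],[0,0,0,0,0,0,-1],[0,0,0,0,0,0,-1],[0,0,0,0,0,0,-1],[0,0,0,0,0,0,-1],[0,0,0,0,0,0,-1],[0,0,0,0,0,0,-1],[0,0,0,0,0,0,-1],[0,0,0,0,0,0,-1]]}}

```text
t: 20.98
ee_pos: [605.4, 145.8, 306.7]
orientation: [-1.882, -2.516, 0.0]
ft_force: [1.0, 0.1, 0.7]
width: 0.7
grasp_force: 0.0
```

```bash
python3 lid.py 14; python3 - <<'E'
from h import *
w=wext(grab('wrist','w14'))
x=cv2.imread('pics/s13.png').astype(int);y=cv2.imread('pics/s14.png').astype(int);print((np.abs(x-y).max(2)>20).sum())
s=pickle.load(open('pics/s14.pkl','rb'));d=pickle.load(open('pics/d14.pkl','rb'));g=cv2.cvtColor(s['image'],cv2.COLOR_RGB2GRAY)
for r in range(166,198,3): print(r,g[r,250:312:3].tolist())
# closed-lid corner predictions (top z=40)
h=np.array([589.,178,0]);ux=np.array([.978,.21,0]);uy=np.array([-.21,.978,0])
for z in (26,40): print(z,[(proj(s,h-ux*a+uy*b+[0,0,z]).tolist(),proj(d,h-ux*a+uy*b+[0,0,z]).tolist(),proj(w,h-ux*a+uy*b+[0,0,z]).tolist()) for a,b in ((0,-100),(112,-100),(112,100),(0,100))])
E
```

```text
21.0833 [605.4 145.8 306.7] [ 0.4 -1.   0.3]
bright pins px in tray 604 dark px in case zone 2543
[[187, 128, 78, 70, 2521]]
1056
166 [94, 92, 84, 68, 78, 70, 83, 87, 87, 87, 87, 74, 58, 58, 119, 82, 64, 88, 88, 90, 91]
169 [90, 89, 91, 89, 61, 56, 87, 88, 87, 87, 88, 88, 85, 71, 82, 60, 80, 88, 90, 90, 94]
172 [90, 90, 89, 90, 57, 66, 89, 86, 89, 88, 90, 89, 90, 88, 88, 87, 88, 90, 87, 89, 97]
175 [89, 89, 88, 89, 77, 91, 88, 87, 87, 87, 91, 88, 86, 89, 92, 89, 91, 91, 90, 90, 94]
178 [79, 85, 91, 90, 88, 81, 87, 88, 87, 88, 91, 88, 89, 91, 89, 89, 89, 90, 93, 96, 166]
181 [190, 171, 163, 110, 82, 72, 67, 70, 74, 87, 89, 90, 87, 90, 89, 88, 89, 92, 93, 103, 180]
184 [189, 191, 191, 188, 182, 68, 66, 69, 71, 70, 68, 72, 82, 88, 89, 90, 91, 92, 92, 134, 192]
187 [191, 189, 190, 188, 185, 133, 84, 64, 63, 66, 65, 67, 73, 69, 66, 81, 88, 94, 98, 150, 190]
190 [192, 191, 190, 189, 190, 192, 191, 177, 149, 100, 64, 64, 64, 66, 69, 75, 67, 71, 75, 183, 192]
193 [190, 191, 191, 191, 190, 191, 191, 191, 193, 193, 185, 160, 118, 73, 66, 64, 66, 66, 94, 194, 193]
196 [207, 195, 191, 190, 190, 190, 190, 190, 193, 191, 193, 193, 194, 192, 176, 132, 82, 66, 152, 194, 192]
26 [([308.0, 194.9], [269.6, 174.3], [250.2, 200.1]), ([265.7, 183.8], [230.2, 194.3], [181.6, 195.1]), ([285.8, 132.7], [186.9, 145.3], [181.5, 61.6]), ([323.8, 141.5], [224.2, 129.0], [259.6, 68.1])]
40 [([308.8, 191.5], [269.9, 170.2], [250.0, 202.8]), ([265.9, 180.4], [230.0, 190.2], [179.3, 197.7]), ([286.2, 129.1], [186.3, 141.2], [178.8, 60.0]), ([324.6, 137.9], [224.0, 124.8], [259.7, 66.7])]
```

Request:
{"name": "servo_tool", "arguments": {"increments": [[0,0,2,0,0,0,-1],[0,0,4,0,0,0,-1],[0,0,4,0,0,0,-1],[0,0,4,0,0,0,-1],[0,0,4,0,0,0,-1],[0,0,4,0,0,0,-1],[0,0,4,0,0,0,-1],[0,0,4,0,0,0,-1],[0,0,4,0,0,0,-1],[0,0,4,0,0,0,-1],[0,0,4,0,0,0,-1],[0,0,4,0,0,0,-1]]}}

```text
t: 22.13
ee_pos: [605.4, 145.8, 346.6]
orientation: [-1.881, -2.516, 0.0]
ft_force: [-0.1, 0.3, 0.1]
width: 0.6
grasp_force: 0.0
```

```bash
python3 lid.py 15; python3 - <<'E'
from h import *
def cmp(a,b,th=20):
    x=cv2.imread(f'pics/{a}.png').astype(int);y=cv2.imread(f'pics/{b}.png').astype(int)
    m=cv2.morphologyEx((np.abs(x-y).max(2)>th).astype(np.uint8),cv2.MORPH_OPEN,np.ones((2,2)));_,_,st,_=cv2.connectedComponentsWithStats(m);print(a,b,[[int(v) for v in q] for q in st[1:] if q[4]>10])
cmp('s14','s15');cmp('d14','d15');cmp('s1','s15');cmp('d1','d15')
s=pickle.load(open('pics/s15.pkl','rb'));d=pickle.load(open('pics/d15.pkl','rb'))
g=cv2.cvtColor(d['image'],cv2.COLOR_RGB2GRAY)
for r in range(150,200,4): print(r,g[r,185:280:4].tolist())
E
```

```text
22.2333 [605.4 145.8 346.7] [ 0.2 -0.3  0.3]
bright pins px in tray 602 dark px in case zone 2551
[[187, 128, 78, 70, 2522]]
s14 s15 [[299, 0, 114, 93, 5300]]
d14 d15 [[213, 0, 94, 61, 2185], [263, 18, 3, 8, 16]]
s1 s15 [[95, 0, 4, 3, 11], [302, 0, 111, 76, 3745], [114, 21, 14, 20, 126], [110, 32, 4, 9, 28], [26, 58, 17, 17, 63], [267, 117, 81, 79, 3266], [218, 214, 86, 53, 2898]]
d1 d15 [[216, 0, 58, 42, 1017], [186, 92, 100, 104, 5223], [263, 190, 89, 70, 3033]]
150 [196, 23, 53, 59, 59, 57, 48, 41, 34, 113, 40, 46, 59, 60, 58, 132, 197, 196, 195, 101, 92, 93, 93, 94]
154 [198, 104, 24, 55, 59, 59, 60, 43, 55, 31, 82, 36, 51, 57, 59, 58, 149, 197, 194, 195, 118, 91, 93, 92]
158 [195, 197, 57, 26, 60, 59, 58, 59, 35, 65, 36, 39, 26, 55, 57, 57, 54, 166, 196, 196, 195, 130, 92, 93]
162 [197, 195, 193, 30, 36, 59, 55, 57, 58, 33, 78, 44, 87, 24, 55, 57, 57, 56, 172, 197, 195, 197, 155, 92]
166 [208, 196, 192, 175, 63, 43, 59, 55, 53, 53, 28, 39, 55, 35, 51, 60, 59, 61, 59, 177, 197, 196, 199, 168]
170 [230, 214, 192, 192, 137, 111, 49, 56, 54, 54, 53, 31, 54, 55, 59, 57, 57, 55, 59, 60, 190, 196, 195, 197]
174 [231, 216, 178, 180, 98, 141, 63, 52, 54, 54, 54, 55, 56, 54, 57, 57, 57, 56, 57, 53, 77, 197, 196, 194]
178 [139, 112, 96, 137, 145, 144, 144, 66, 54, 56, 54, 55, 55, 55, 54, 54, 57, 49, 28, 31, 106, 198, 196, 197]
182 [112, 114, 123, 144, 144, 147, 145, 145, 70, 52, 53, 56, 54, 55, 54, 41, 30, 34, 27, 24, 111, 197, 195, 199]
186 [114, 115, 118, 143, 144, 145, 146, 145, 143, 58, 55, 54, 51, 42, 31, 29, 25, 22, 67, 158, 196, 194, 192, 189]
190 [133, 115, 122, 139, 105, 126, 144, 146, 145, 147, 67, 34, 29, 33, 23, 23, 71, 181, 199, 196, 196, 196, 195, 178]
194 [130, 174, 149, 62, 65, 50, 146, 143, 148, 145, 145, 55, 23, 24, 84, 178, 200, 198, 199, 200, 197, 197, 197, 194]
198 [65, 91, 115, 135, 85, 141, 145, 145, 143, 146, 145, 145, 94, 190, 199, 197, 196, 196, 195, 197, 195, 196, 195, 195]
```

```bash
python3 - <<'E'
from h import *
a=cv2.imread('pics/s1.png',0);b=cv2.imread('pics/s15.png',0)
for c in (268,272,278,284,290,296,302): print(c,'s1',a[174:202,c].tolist(),'\n    s15',b[174:202,c].tolist())
s=pickle.load(open('pics/s15.pkl','rb'));h=np.array([589.,178,0]);ux=np.array([.978,.21,0]);uy=np.array([-.21,.978,0])
for a_ in (10,30,50,70,90,108): print(a_,[proj(s,h-ux*a_-uy*100+[0,0,z]).tolist() for z in (0,40)])
E
```

```text
268 s1 [75, 68, 74, 124, 179, 199, 203, 182, 132, 83, 66, 67, 67, 84, 137, 180, 192, 193, 193, 192, 191, 191, 192, 192, 192, 192, 192, 193] 
    s15 [87, 86, 87, 86, 88, 78, 67, 65, 71, 66, 64, 64, 64, 83, 134, 178, 191, 192, 190, 190, 189, 189, 190, 190, 190, 191, 190, 190]
272 s1 [118, 101, 91, 115, 155, 193, 206, 208, 197, 154, 93, 68, 66, 66, 74, 119, 174, 191, 194, 193, 192, 192, 192, 192, 192, 193, 192, 192] 
    s15 [88, 87, 86, 88, 85, 86, 82, 73, 68, 74, 71, 63, 63, 65, 71, 118, 171, 189, 191, 190, 189, 191, 191, 190, 190, 190, 190, 190]
278 s1 [199, 183, 192, 199, 196, 176, 178, 196, 205, 204, 184, 134, 83, 68, 64, 67, 83, 134, 181, 194, 194, 193, 193, 193, 192, 192, 194, 193] 
    s15 [87, 87, 89, 87, 88, 87, 87, 86, 83, 71, 68, 72, 67, 65, 64, 62, 79, 132, 179, 191, 192, 192, 192, 191, 191, 191, 191, 192]
284 s1 [206, 205, 199, 181, 190, 199, 192, 171, 185, 202, 205, 199, 164, 110, 73, 67, 68, 69, 97, 153, 186, 194, 194, 195, 195, 193, 193, 192] 
    s15 [89, 87, 85, 88, 88, 89, 89, 89, 88, 89, 76, 68, 68, 70, 67, 65, 64, 64, 96, 150, 184, 193, 193, 192, 191, 191, 191, 19
[... 332 characters left out ...]
6, 150, 169, 193, 203, 205, 195, 154, 95, 70, 69, 66, 71, 117, 173, 191, 193, 193, 193] 
    s15 [90, 89, 90, 87, 89, 87, 87, 87, 87, 91, 90, 89, 90, 84, 74, 69, 74, 71, 67, 66, 65, 68, 116, 171, 190, 192, 191, 191]
302 s1 [178, 200, 204, 205, 204, 203, 203, 198, 174, 145, 113, 96, 119, 172, 198, 204, 201, 179, 129, 80, 68, 65, 65, 88, 140, 178, 191, 193] 
    s15 [90, 89, 92, 92, 92, 90, 91, 92, 93, 93, 93, 91, 90, 92, 92, 84, 75, 67, 71, 67, 64, 64, 64, 87, 137, 177, 189, 190]
10 [[303.0, 199.9], [304.9, 190.5]]
30 [[295.5, 197.9], [297.1, 188.5]]
50 [[288.1, 195.9], [289.4, 186.5]]
70 [[280.7, 194.0], [281.7, 184.5]]
90 [[273.3, 192.0], [274.2, 182.6]]
108 [[266.8, 190.3], [267.4, 180.8]]
```

The case side is uniformly thick from front to rear (8 to 8.5 px). Its base edge, the bottle, the ring, the plug and the box shell are unchanged in the pictures.

```bash
python3 -c "
from workcell import ctrl
print(ctrl.close_job())"
```

```text
the job is handed in; nothing more can be done
None
```

The job is handed in at about 22 s of the 72 s allowed: both drawers are pushed to their stops and the gauge case lid lies closed (it took a second, longer push), and before/after pictures show no movement of the box, case, bottle, ring gauge or plug gauge.

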